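# Open the tall capsule tin in the one-handed kitchen board's clamp

### The arm

A 6-joint arm with a two-finger parallel gripper is mounted at the origin on the work surface. World frame = base frame: x ahead of the robot, y to its left, z up, the work surface at z = 0. Lengths are in m, angles in rad, forces in N, time in s.
With the tool pointing down it reaches from about 0.325 to 0.775 m from the base axis. Payload 5.5 kg.
Tool frame: the origin (TCP) lies at the very end of the fingers, on their centre line; the grasp point (between the pads) lies 19 mm behind it; z points along the fingers, y is the line along which they close (so a half turn about z gives the same grasp; the last joint's range is limited). The gripper opens to 85 mm and grips with 20 to 120 N. Pads are 22 mm wide; open, the fingers measure 114 mm over their backs; the gripper's body (76 mm by 85 mm) begins 54 mm behind the grasp point. The pads swing forward as they close: fully open they stand 13 mm farther back than shut.
Start: joints at [1.185, 0.091, 1.231, -0, 1.82, -0.057], TCP at [0.194, 0.568, 0.231] pointing down, gripper open.
Joint ranges: [-2.87, 2.87], [-0.86, 2.18], [0.17, 2.46], [-1.51, 4.65], [0.06, 2.69], [-2.65, 2.65]. Speed limits (rad/s): [2.57, 2.57, 3.01, 3.14, 3.14, 3.14].

### API

Orientations are given as a unit quaternion [w, x, y, z].
In Python, from station import * gives the robot as it stands.
- The arm moves only by the tool send_rows, never from a script. Its argument "targets" is a list that holds one entry, the list of rows, each a list of 7 numbers: the shift along the tool's x, y, z scaled (see below), then the turn, a rotation vector about the tool's x, y, z scaled (see below), then the opening, from 0 (shut) to 1 (fully open). In form: [[[tx, ty, tz, ax, ay, az, jaw], ...]]. A call has 1 to 5 rows; each row shifts and turns the commanded pose from where the row before left it, along the tool's axes as they then stand; what a row does not reach is not made up. The controller multiplies each number of a shift by 2 cm and each number of a turn by 6 degrees. A row lasts 1/10 s, in which the tool goes at most 50 mm and 8.59 degrees, less where a joint would pass 70% of its speed; a pose out of reach is approached as far as the arm can. A call with a number of a shift or a turn outside -1 to 1 is refused whole. A call with a gripper value outside its range is refused whole. The fingers move at their own pace and stop on an object; "grip_force" is the grip in N (left out, the last holds). Time passes only in rows, so rows that do not move let the fingers close. It gives the time, the measured TCP pose, the force, the opening and the grip force at its end, in the units of the state.
- get_state(): the state, without advancing time (a new reading comes with each control period).
- capture(name): name is "scene" or "side" or "wrist"; returns a dict with "img" (420x560x3 uint8, red, green, blue), "z_map" (420x560 float32, m along the optical axis (not along the pixel's ray), 0 where there is no reading), "fx", "fy", "cx", "cy" (pixels), "k1" (the pictures are not rectified: a ray, as slopes to the right and down, at radius r is drawn at 1 + k1 r^2 times it, then the intrinsics apply), "R" (3x3) and "t" (3): a world point X has camera coordinates R X + t. Camera axes: x right, y down, z forward; pixel columns grow to the right and rows downward; lengths in m; the calibration is good to about 2 mm. A picture is of the moment at which its call begins.
- sign_off(): hands the job in; it is judged then, once.
The state is a dict: "time_s": time; "joint_pos": joint angles; "dq": joint speeds; "joint_efforts": joint torques, N m; "eef_pos": TCP position; "tool_rot": TCP orientation; "force": force on the tool from outside, world axes, zero at the start; "torque": the same for the moment, N m; "opening": opening from 0.0 (shut) to 1.0 (fully open); "grip_force": force on a finger pad.
Only numpy, scipy, OpenCV 4.12 (cv2) and the standard library are available. Lean on these libraries where they do the work, as an engineer would, in place of code of your own. Each camera call takes 0.05 s, during which the arm holds its last target. There are 200 camera calls.

### The job

Take the tall tin from the sloping rack, set it upright between the open jaws of the clamp on the white kitchen board, and press the clamp's lever fully down so that the tin's base is held. Then draw the tin's deep, tight lid straight up and off, and set the lid rim down on the clear front half of the board, leaving the tin standing in the closed clamp. Drop nothing, and leave the other things where they are.

Things in the scene. Friction and masses are not known exactly. Their poses are not given: they have to be found in the camera images.
- tin: base of the tall tin: bare-steel square box, 56 x 56 x 112 mm high, about 0.35 kg. Origin: centre of its underside; z up along the tin. Closed, the tin is 115 mm tall and its lowest 42 mm show below the lid. At the start it leans in one of the rack's bays, top tilted away from the robot 0.70 rad (40 deg) from upright; its y runs along the rack, its x away from the robot and down.
- lid: deep lid of the tall tin: bare steel, 62 x 62 mm outside, 73 mm tall, 2 mm walls, flat top, 0.07 kg. Origin: centre of its rim (lower edge); z up to its top. Seated, its origin is 42 mm along z from the tin's. Friction of 5 to 11 N holds it, so the tin can be carried by the lid and an unclamped base comes up with it; it is off once raised 70 mm. Stands a grip of 40 N across either pair of sides.
- rack: low oak rack, fixed, 324 mm long (along its y) and up to 0.13 m high, with two bays in which tins lean back away from the robot on two rails, feet in a V on a sloping ledge. Origin: on the table under the middle of the rack; bays at about y = +65 and -65 mm; a tin's foot centre is 45 mm above the table. About 60 to 75 mm is free between the two tins.
- board: white one-handed kitchen board, fixed on its rubber feet, 270 (x) x 310 (y) mm, top face 22 mm above the table. Origin: centre of its underside. Its x points away from the robot, z up. Its rear half carries the clamp, its front half (towards -x) is clear.
- clamp_seat (a point): on the board's top face midway between the open jaws: the centre of the tin's underside goes here; axes as the board's. Jaws: grey blocks, black rubber faces, 60 mm wide (x), 32 mm high; the fixed one 36 mm to -y, the moving one 36 mm to +y (72 mm gap). Closing, the moving jaw pushes the tin up to 16 mm to -y, against the fixed jaw, and squeezes it with about 20 N.
- lever (a joint): clamp lever angle, rad: 0 = raised, clamp open (as found); 0.95 = pressed fully down to level, clamp closed. It turns about a level axis along the board's x, and stays where it is left. Pressing it down takes up to about 13 N at its end.
- lever_pivot (a point): point on the lever's axis, 48 mm above the table, at board x = 55, y = 53 mm. From there the lever points to the board's +y and, when raised, upward at 0.95 rad above level; it is 105 mm long and 20 to 26 mm wide.
- lever_end (a point): middle of the upper face of the lever's black end pad (26 x 40 mm), 85 mm from the axis along the lever and 9 mm above its centre line; moves with the lever. When the lever is down this point is 57 mm above the table. Raised, the lever's tip stands about 140 mm above the table: carry the tin over it.
- front_area (a point): middle of the clear front half of the board, on its top face; axes as the board's. The clear area reaches 65 mm to -x (front edge), about 95 mm (to the jaws) to +x, and 155 mm to either side in y.
- short_tin: bystander in the other bay: plain steel tin of the same width, only 81 mm tall. Leave it. Origin: centre of its underside.
- mug: bystander: white mug, 92 mm tall. Origin: centre of its underside.
- bowl: bystander: blue bowl, 130 mm wide, 55 mm tall, behind the board. Origin: centre of its underside.
- sugar_jar: bystander: glass jar, 110 mm tall. Origin: centre of its underside.
- spoon: bystander: wooden spoon, 190 mm, lying on the table. Origin: underside, mid-length.
- saucer: bystander: white saucer, 140 mm wide, in front of the rack. Origin: centre of its underside.
There are look-alikes about, which are no part of the job. Leave any yellow look-alike of the lid alone.

How it is judged:
By the outcome, as a careful person would: the job done as asked, in the order asked, and still so for the second after the job is handed in, with the robot touching nothing.
It also fails if it takes over 67 s, if anything falls off the work surface, if the arm or the gripper's body presses on something with over 40 N, if the wrist force passes 120 N, or if a joint passes its speed limit or range.

## Working session

There is one attempt and no reset: what is moved stays moved. The work goes in short steps, Python scripts to look and compute and a tool call to move; the robot and the scene stay as the last step left them, time stands still between calls to the robot, and variables do not carry over. Pictures are saved under pics/ and viewed, at most 10 in all, crops included, and the job is handed in when it is done.

Besides the shell and the picture viewer there is one more tool, called after "Emit:" by a JSON object that holds its "api" and its "payload". send_rows: Moves the arm, as the interface text tells. Its arguments: {"type":"object","properties":{"targets":{"type":"array"},"grip_force":{"type":"number"}},"required":["targets"]}

```bash
ls; mkdir -p pics; cat > h.py <<'E'
from station import *
import numpy as np, cv2
from scipy.spatial.transform import Rotation as Rn
def save(c,n,crop=None,s=1):
    im=c["img"][:,:,::-1]
    if crop: im=im[crop[1]:crop[3],crop[0]:crop[2]]
    cv2.imwrite("pics/"+n,cv2.resize(im,None,fx=s,fy=s,interpolation=cv2.INTER_CUBIC))
def cloud(c):
    """world points (HxWx3) from depth"""
    h,w=c["z_map"].shape
    K=np.array([[c["fx"],0,c["cx"]],[0,c["fy"],c["cy"]],[0,0,1.]])
    v,u=np.mgrid[:h,:w]
    p=cv2.undistortPoints(np.stack([u,v],-1).reshape(-1,1,2).astype(np.float64),K,np.array([c["k1"],0,0,0.])).reshape(h,w,2)
    z=c["z_map"].astype(float)
    P=np.concatenate([p*z[...,None],z[...,None]],-1)
    W=(P-c["t"])@np.array(c["R"])
    W[z==0]=np.nan
    return W
E
python3 - <<'E'
from h import *
s=get_state();print(s)
a=capture("scene");b=capture("side")
import pickle;pickle.dump((a,b),open("ab.pkl","wb"))
for c in(a,b):
    print(c["fx"],c["k1"],-np.array(c["R"]).T@c["t"])
im=np.hstack([a["img"],b["img"]])[:,:,::-1]
save(a,"a.png",s=1.4);save(b,"b.png",s=1.4)
E
```

```text
pics
{'time_s': 0.0, 'joint_pos': array([ 1.18526550e+00,  9.18673044e-02,  1.23189248e+00, -5.90604940e-06,
        1.81980757e+00, -5.67093617e-02]), 'dq': array([ 0.00014419, -0.00131855, -0.00100947, -0.00079294, -0.00052133,
        0.00089524]), 'joint_efforts': array([ 4.50070902e-04, -4.58716607e+01, -4.18036866e+01,  9.22772728e-06,
        1.13733887e-02, -3.68356677e-05]), 'eef_pos': array([0.1936575 , 0.56758486, 0.23014209]), 'tool_rot': array([-2.13755019e-04,  1.63671675e-01,  9.86514373e-01, -9.63937475e-04]), 'force': array([-0.29907574,  0.10607266, -0.21646493]), 'torque': array([ 0.07141766, -0.01461948, -0.0414703 ]), 'grip_force': 0.0, 'opening': 0.9998447775246443}
403.94279345964054 -0.057591645465063415 [ 1.07153954 -0.70259602  0.88923746]
426.5263498910414 -0.054825317206808326 [-0.10977738 -0.78416983  0.74261539]
```

View pics/a.png

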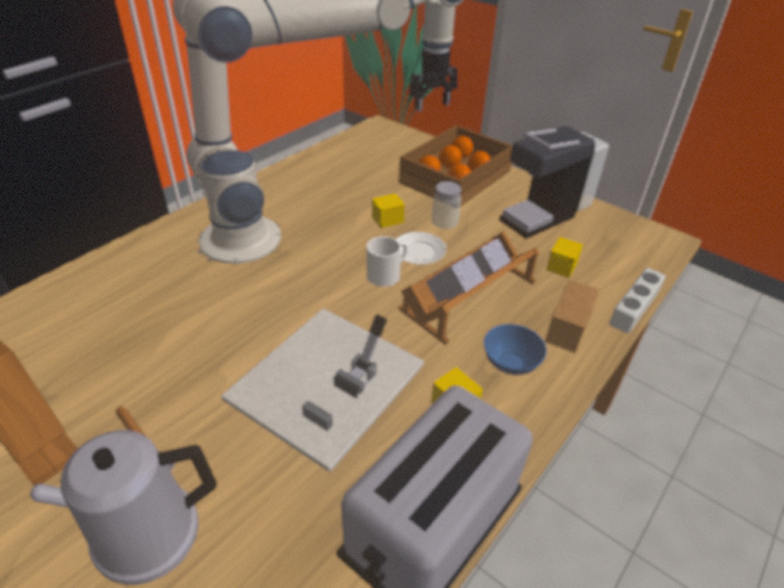

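View pics/b.png

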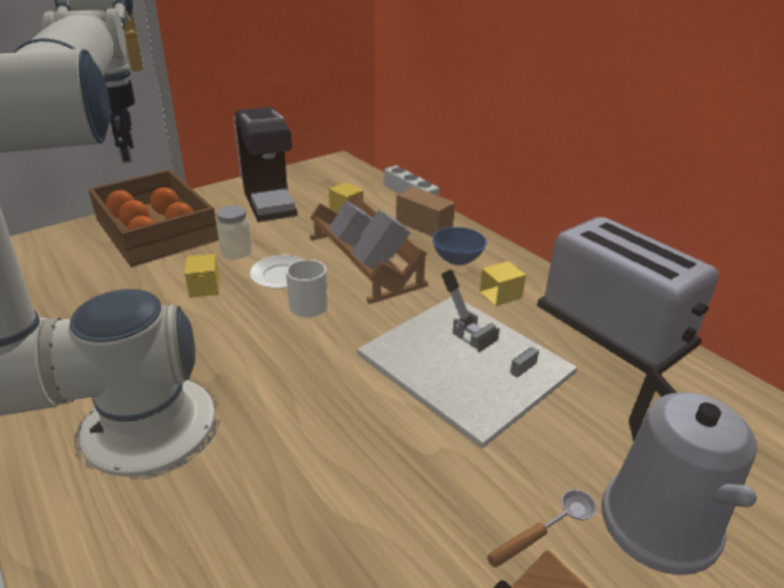

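The scene view (drawn at 1.4×) shows two tins in the rack, at about (455,285) and (490,253). In the side view they are at (375,238), longer, and (350,222). The board with clamp is at scene (325,385) and side (465,365), with the lever raised at scene (373,340) and side (455,295).

Candidates for the tall tin:
- Rack tin nearest the board, side (375,238): looks longer.
- Other rack tin, side (350,222): looks short.
- Yellow blocks, side (200,275), (503,283) and (346,197): the look-alikes.

I choose the tin nearest the board, to be checked in a close crop and by measured length.

```bash
python3 - <<'E'
from h import *
import pickle
a,b=pickle.load(open("ab.pkl","rb"))
for n,c in(("scene",a),("side",b)):
    W=cloud(c); hsv=cv2.cvtColor(c["img"],cv2.COLOR_RGB2HSV)
    z=W[...,2]
    m=((hsv[...,1]<50)&(hsv[...,2]>110)&(abs(z-.022)<.008)&(W[...,0]>.2)).astype(np.uint8)
    m=cv2.morphologyEx(m,cv2.MORPH_OPEN,np.ones((3,3)))
    k,l,st,ce=cv2.connectedComponentsWithStats(m); i=1+np.argmax(st[1:,4])
    P=W[l==i]; r=cv2.minAreaRect(P[:,:2].astype(np.float32)*1000)
    print(n,"board",r,"z",np.median(P[:,2]),len(P))
    # tin: grey pixels over the rack
    for nm,(x0,y0,x1,y1) in {"scene":{"near":(300,185,345,225),"far":(335,165,370,198)},"side":{"near":(245,148,295,192),"far":(230,142,262,178)}}[n].items():
        sub=W[y0:y1,x0:x1]; hs=hsv[y0:y1,x0:x1]
        q=(hs[...,1]<70)&(hs[...,2]>60)&(sub[...,2]>.06)
        Q=sub[q]; print(nm,len(Q),np.nanpercentile(Q,[2,50,98],axis=0).round(3).tolist())
    # lever black pad
    R=cv2.boxPoints(r)
    q=(z>.06)&(z<.16)&(hsv[...,2]<70)&(np.hypot(W[...,0]-r[0][0]/1000,W[...,1]-r[0][1]/1000)<.2)
    Q=W[q]; print("dark lever",len(Q),np.nanpercentile(Q,[5,50,95],axis=0).round(3).tolist())
print([ (x['cx'],x['cy']) for x in (a,b)])
im=np.vstack([cv2.resize(a["img"][155:245,280:400],None,fx=5,fy=5,interpolation=2)[:290],cv2.resize(b["img"][130:220,210:330],None,fx=5,fy=5,interpolation=2)[:290]])
cv2.imwrite("pics/crop.png",im[:,:,::-1])
E
```

```text
scene board ((525.0270385742188, -204.95468139648438), (271.46905517578125, 310.21356201171875), 5.18599796295166) z 0.021281301337144582 7539
near 709 [[0.541, 0.106, 0.063], [0.603, 0.118, 0.118], [0.639, 0.241, 0.149]]
far 533 [[0.57, 0.145, 0.065], [0.61, 0.243, 0.104], [0.638, 0.362, 0.144]]
dark lever 66 [[0.565, -0.112, 0.112], [0.573, -0.104, 0.123], [0.581, -0.097, 0.135]]
side board ((521.8907470703125, -204.34042358398438), (274.7006530761719, 310.2549743652344), 5.094521999359131) z 0.02343557783407191 7544
near 1306 [[0.527, 0.107, 0.063], [0.576, 0.139, 0.102], [0.624, 0.271, 0.151]]
far 561 [[0.539, 0.155, 0.063], [0.572, 0.246, 0.09], [0.62, 0.301, 0.123]]
dark lever 104 [[0.555, -0.146, 0.069], [0.563, -0.105, 0.122], [0.574, -0.095, 0.137]]
[(273.899918592567, 209.37978228312468), (283.1025868684411, 199.95791278548577)]
```

View pics/crop.png

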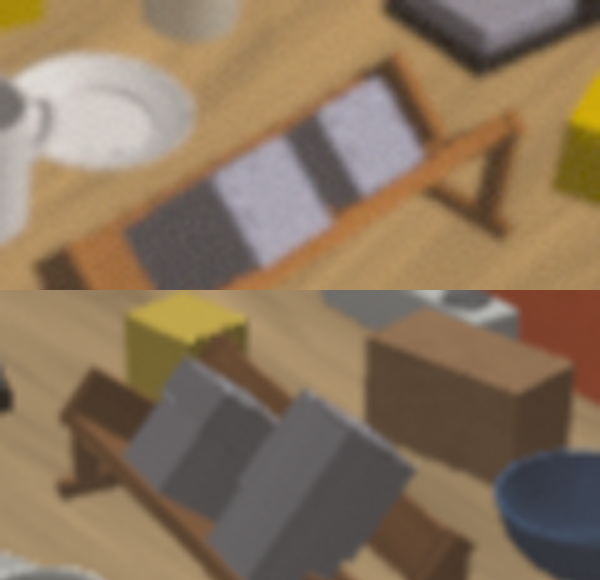

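The crop shows the tall tin nearest the board: bright top at scene ~(335,195), long faces at side ~(275,170). The shorter tin is behind it in the other bay, and the yellow block is separate. Next I fit the faces and the jaws.

```bash
cat >> h.py <<'E'
def plane(P):
    for _ in range(4):
        c=P.mean(0); n=np.linalg.svd(P-c,full_matrices=False)[2][2]; d=(P-c)@n
        P=P[abs(d)<max(.003,1.5*d.std())]
    return c,n*(-1 if n[2]<0 else 1),d.std(),len(P)
def poly(W,pts):
    m=np.zeros(W.shape[:2],np.uint8); cv2.fillPoly(m,[np.int32(np.round(pts))],1)
    P=W[m>0]; return P[~np.isnan(P[:,0])]
E
python3 - <<'E'
from h import *
import pickle
a,b=pickle.load(open("ab.pkl","rb")); A=cloud(a);B=cloud(b)
sa=lambda l:np.array(l)/5+[280,155]
sb=lambda l:(np.array(l)-[0,290])/5+[210,130]
for n,W,p in (("near top",A,sa([(230,190),(280,150),(320,212),(268,252)])),("near -y (scene)",A,sa([(140,235),(208,190),(248,250),(200,285)])),
  ("far top",A,sa([(330,108),(380,85),(415,148),(362,185)])),
  ("near front",B,sb([(300,402),(345,425),(265,560),(220,535)])),("near -y side",B,sb([(362,435),(405,470),(340,560),(290,550)])),
  ("far front",B,sb([(190,365),(232,385),(185,480),(140,450)]))):
    c,nn,s,k=plane(poly(W,p)); print(n,c.round(4),nn.round(3),"std",s.round(4),k)
# jaws: board axes, z .03-.07
th=np.radians(5.1)
for nm,W in(("scene",A),("side",B)):
    c0=np.array([.5234,-.2046])
    d=W[...,:2]-c0
    q=np.stack([d[...,0]*np.cos(th)+d[...,1]*np.sin(th),-d[...,0]*np.sin(th)+d[...,1]*np.cos(th)],-1)
    m=(W[...,2]>.046)&(W[...,2]<.062)&(abs(q[...,0])<.13)&(abs(q[...,1])<.15)
    k,l,st,ce=cv2.connectedComponentsWithStats(m.astype(np.uint8))
    for i in range(1,k):
        if st[i,4]>15: 
            g=l==i; print(nm,st[i,4],"board xy 2/50/98",np.percentile(q[g],[2,50,98],axis=0).round(4).tolist(),"z",np.median(W[g][:,2]).round(4))
E
```

```text
near top [0.6209 0.1411 0.1309] [ 0.659 -0.061  0.749] std 0.0014 183
near -y (scene) [0.589  0.1111 0.1012] [0.15  0.989 0.001] std 0.0013 222
far top [0.6154 0.2668 0.1055] [ 0.638 -0.069  0.767] std 0.0015 181
near front [0.5611 0.1409 0.1131] [-0.782  0.127  0.61 ] std 0.0014 315
near -y side [0.5902 0.1117 0.101 ] [0.14  0.99  0.026] std 0.0015 241
far front [0.5687 0.2626 0.0997] [-0.791  0.08   0.607] std 0.0015 158
scene 135 board xy 2/50/98 [[0.033, 0.0396], [0.0593, 0.048], [0.0786, 0.0639]] z 0.0554
scene 181 board xy 2/50/98 [[0.0266, -0.0106], [0.0548, 0.0019], [0.0836, 0.0208]] z 0.0514
scene 160 board xy 2/50/98 [[0.0291, -0.0991], [0.0594, -0.0913], [0.0866, -0.0804]] z 0.052
side 321 board xy 2/50/98 [[0.0247, -0.008], [0.0492, 0.0222], [0.078, 0.0627]] z 0.054
side 156 board xy 2/50/98 [[0.0229, -0.0986], [0.0483, -0.0915], [0.0804, -0.0805]] z 0.0547
```

```bash
cat >> h.py <<'E'
def pose():
    s=get_state(); q=s["tool_rot"]
    return np.array(s["eef_pos"]),Rn.from_quat([q[1],q[2],q[3],q[0]])
def frame(y,z):
    z=np.array(z,float);z/=np.linalg.norm(z);y=np.array(y,float);y-=z*(y@z);y/=np.linalg.norm(y)
    return Rn.from_matrix(np.stack([np.cross(y,z),y,z],1))
def plan(p,R,n,start=None):
    """one row which, sent n times, carries the tool to p,R"""
    p0,R0=start or pose(); w=(R0.inv()*R).as_rotvec()/n
    S=sum((Rn.from_rotvec(w*k).as_matrix() for k in range(n)))
    v=np.linalg.solve(S,R0.inv().apply(np.array(p)-p0))
    row=np.r_[v/.02,np.degrees(w)/6].round(3)
    mid=[]; P,Q=p0,R0
    for k in range(n):
        P=P+Q.apply(row[:3]*.02);Q=Q*Rn.from_rotvec(np.radians(row[3:]*6))
        if k in(n//4,n//2,3*n//4):mid.append(P.round(3).tolist())
    print(n,"x",row.tolist(),"mid",mid,"end",P.round(4),"max",abs(row).max())
    return P,Q
ps=np.radians(-8.3);lean=.70
TX=np.array([np.cos(lean)*np.cos(ps),np.cos(lean)*np.sin(ps),-np.sin(lean)])
TY=np.array([-np.sin(ps),np.cos(ps),0]);TZ=np.array([np.sin(lean)*np.cos(ps),np.sin(lean)*np.sin(ps),np.cos(lean)])
TOP=.368*TX+.227*TY+.4825*TZ
th=np.radians(5.1);BX=np.array([np.cos(th),np.sin(th),0]);BY=np.array([-np.sin(th),np.cos(th),0])
BC=np.array([.5234,-.2046,0]);SEAT=BC+.055*BX-.045*BY+[0,0,.022]
E
python3 - <<'E'
from h import *
import pickle
print(TOP,SEAT)
s=plan(TOP+.05*TZ,frame(TY,-TZ),40)
a,b=pickle.load(open("ab.pkl","rb"))
W=np.vstack([cloud(a).reshape(-1,3),cloud(b).reshape(-1,3)]);W=W[W[:,2]>.1]
for t in np.linspace(0,1,6):
    p=np.array([.194,.568])*(1-t)+np.array([.65,.135])*t
    q=W[np.hypot(*(W[:,:2]-p).T)<.12]; print(p, np.percentile(q[q[:,2]<.4][:,2],99) if len(q) else None)
E
```

```text
[0.61886197 0.13912062 0.13196425] [ 0.5821825  -0.24453266  0.022     ]
40 x [-0.685, -0.39, -0.157, 0.015, 0.167, -0.042] mid [[0.314, 0.44, 0.252], [0.429, 0.329, 0.247], [0.547, 0.223, 0.217]] end [0.6501 0.134  0.1697] max 0.685
[0.194 0.568] 0.39859481938302316
[0.2852 0.4814] 0.3986765263131514
[0.3764 0.3948] 0.11317417965005083
[0.4676 0.3082] 0.1204750339508651
[0.5588 0.2216] 0.15291493210341156
[0.65  0.135] 0.15299512147011998
```

Emit:
{"api": "send_rows", "payload": {"targets": [[[-0.685,-0.39,-0.157,0.015,0.167,-0.042,1],[-0.685,-0.39,-0.157,0.015,0.167,-0.042,1],[-0.685,-0.39,-0.157,0.015,0.167,-0.042,1],[-0.685,-0.39,-0.157,0.015,0.167,-0.042,1],[-0.685,-0.39,-0.157,0.015,0.167,-0.042,1]]]}}

```text
time_s: 0.6
eef_pos: [0.2472, 0.5086, 0.2442]
tool_rot: [-0.044, 0.153, 0.987, 0.003]
force: [-0.5, 0.4, -0.3]
opening: 1.002
grip_force: 0.0
```

Emit:
{"api": "send_rows", "payload": {"targets": [[[-0.685,-0.39,-0.157,0.015,0.167,-0.042,1],[-0.685,-0.39,-0.157,0.015,0.167,-0.042,1],[-0.685,-0.39,-0.157,0.015,0.167,-0.042,1],[-0.685,-0.39,-0.157,0.015,0.167,-0.042,1],[-0.685,-0.39,-0.157,0.015,0.167,-0.042,1]]]}}

```text
time_s: 1.1
eef_pos: [0.3027, 0.4509, 0.2518]
tool_rot: [-0.088, 0.141, 0.986, 0.006]
force: [0.3, -0.0, 0.3]
opening: 0.998
grip_force: 0.0
```

Emit:
{"api": "send_rows", "payload": {"targets": [[[-0.685,-0.39,-0.157,0.015,0.167,-0.042,1],[-0.685,-0.39,-0.157,0.015,0.167,-0.042,1],[-0.685,-0.39,-0.157,0.015,0.167,-0.042,1],[-0.685,-0.39,-0.157,0.015,0.167,-0.042,1],[-0.685,-0.39,-0.157,0.015,0.167,-0.042,1]]]}}

```text
time_s: 1.6
eef_pos: [0.3598, 0.3943, 0.2533]
tool_rot: [-0.132, 0.13, 0.983, 0.01]
force: [0.2, 1.2, 0.1]
opening: 0.999
grip_force: 0.0
```

Emit:
{"api": "send_rows", "payload": {"targets": [[[-0.685,-0.39,-0.157,0.015,0.167,-0.042,1],[-0.685,-0.39,-0.157,0.015,0.167,-0.042,1],[-0.685,-0.39,-0.157,0.015,0.167,-0.042,1],[-0.685,-0.39,-0.157,0.015,0.167,-0.042,1],[-0.685,-0.39,-0.157,0.015,0.167,-0.042,1]]]}}

```text
time_s: 2.1
eef_pos: [0.418, 0.3391, 0.2487]
tool_rot: [-0.175, 0.118, 0.977, 0.013]
force: [1.2, 0.3, 0.2]
opening: 0.999
grip_force: 0.0
```

Emit:
{"api": "send_rows", "payload": {"targets": [[[-0.685,-0.39,-0.157,0.015,0.167,-0.042,1],[-0.685,-0.39,-0.157,0.015,0.167,-0.042,1],[-0.685,-0.39,-0.157,0.015,0.167,-0.042,1],[-0.685,-0.39,-0.157,0.015,0.167,-0.042,1],[-0.685,-0.39,-0.157,0.015,0.167,-0.042,1]]]}}

```text
time_s: 2.6
eef_pos: [0.4772, 0.285, 0.2383]
tool_rot: [-0.218, 0.106, 0.97, 0.016]
force: [-0.1, 0.0, 0.4]
opening: 1.001
grip_force: 0.0
```

Emit:
{"api": "send_rows", "payload": {"targets": [[[-0.685,-0.39,-0.157,0.015,0.167,-0.042,1],[-0.685,-0.39,-0.157,0.015,0.167,-0.042,1],[-0.685,-0.39,-0.157,0.015,0.167,-0.042,1],[-0.685,-0.39,-0.157,0.015,0.167,-0.042,1],[-0.685,-0.39,-0.157,0.015,0.167,-0.042,1]]]}}

```text
time_s: 3.1
eef_pos: [0.5359, 0.2327, 0.2214]
tool_rot: [-0.26, 0.093, 0.961, 0.02]
force: [0.6, 0.2, 0.1]
opening: 1.001
grip_force: 0.0
```

Emit:
{"api": "send_rows", "payload": {"targets": [[[-0.685,-0.39,-0.157,0.015,0.167,-0.042,1],[-0.685,-0.39,-0.157,0.015,0.167,-0.042,1],[-0.685,-0.39,-0.157,0.015,0.167,-0.042,1],[-0.685,-0.39,-0.157,0.015,0.167,-0.042,1],[-0.685,-0.39,-0.157,0.015,0.167,-0.042,1]]]}}

```text
time_s: 3.6
eef_pos: [0.594, 0.1821, 0.1984]
tool_rot: [-0.302, 0.081, 0.95, 0.023]
force: [-0.6, -0.9, -0.1]
opening: 1.0
grip_force: 0.0
```

Emit:
{"api": "send_rows", "payload": {"targets": [[[-0.685,-0.39,-0.157,0.015,0.167,-0.042,1],[-0.685,-0.39,-0.157,0.015,0.167,-0.042,1],[-0.685,-0.39,-0.157,0.015,0.167,-0.042,1],[-0.685,-0.39,-0.157,0.015,0.167,-0.042,1],[-0.685,-0.39,-0.157,0.015,0.167,-0.042,1]]]}}

```text
time_s: 4.1
eef_pos: [0.6508, 0.1333, 0.1695]
tool_rot: [-0.343, 0.068, 0.936, 0.026]
force: [0.2, 0.1, -0.7]
opening: 1.001
grip_force: 0.0
```

```bash
python3 - <<'E'
from h import *
w=capture("wrist");save(w,"w1.png",s=1.2)
import pickle;pickle.dump(w,open("w1.pkl","wb"))
print(pose()[0],get_state()["joint_pos"].round(2))
plan(TOP-.055*TZ,frame(TY,-TZ),8)
E
```

```text
[0.65150091 0.13145581 0.16538579] [ 0.07  1.    0.29  0.26  2.54 -1.19]
8 x [0.022, 0.017, 0.638, 0.003, -0.011, -0.003] mid [[0.626, 0.136, 0.137], [0.609, 0.139, 0.118], [0.592, 0.143, 0.099]] end [0.5838 0.1442 0.0899] max 0.638
```

View pics/w1.png

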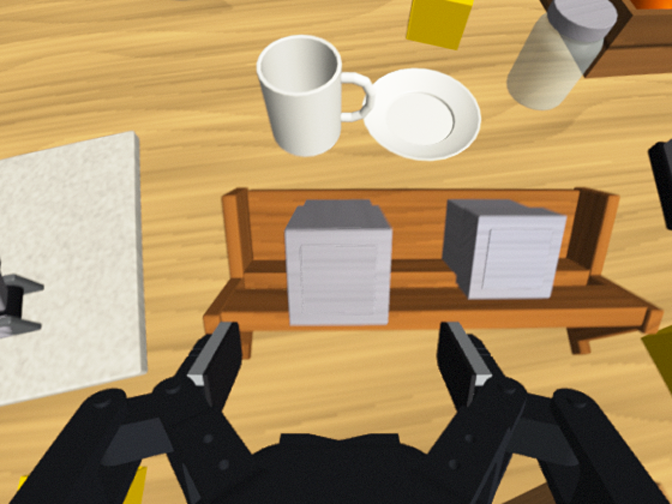

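The wrist view shows the tall tin's top at (340,275), centred between the fingertips at (238,340) and (442,340). The short tin is at (515,255) and is not in the path.

Emit:
{"api": "send_rows", "payload": {"targets": [[[0,0,0,0,0,0,1],[0,0,0,0,0,0,1]]]}}

```text
time_s: 4.35
eef_pos: [0.6501, 0.1344, 0.1704]
tool_rot: [-0.343, 0.068, 0.937, 0.026]
force: [0.0, 0.3, 0.7]
opening: 1.001
grip_force: 0.0
```

```bash
python3 - <<'E'
from h import *
w=capture("wrist");W=cloud(w)
P=poly(W,np.array([(292,235),(386,235),(384,318),(294,318)])/1.2)
c,n,s,k=plane(P);print("top",c,n,s,k,"expected",TOP,TZ)
p=pose();print(p[0],p[1].as_matrix().round(3).tolist())
# extents in tin frame
m=abs((W-c)@n)<.004
Q=W[m]-c; Q=Q[(abs(Q@TX)<.06)&(abs(Q@TY)<.05)]
print("x",np.percentile(Q@TX,[1,99])+c@TX,"y",np.percentile(Q@TY,[1,99])+c@TY,"z",c@TZ,"exp .368 .227 .4825")
print(np.array(get_state()["joint_pos"]).round(3))
plan(TOP-.055*TZ,frame(TY,-TZ),8)
E
```

```text
top [0.61657984 0.13935777 0.13540051] [ 0.63693973 -0.08763677  0.76591617] 0.0008094809902118583 5427 expected [0.61886197 0.13912062 0.13196425] [ 0.63747002 -0.09299682  0.76484219]
[0.6499989  0.13473631 0.17141494] [[-0.757, 0.145, -0.637], [0.109, 0.989, 0.095], [0.644, 0.002, -0.765]]
x [0.33538453 0.39634717] y [0.19557889 0.25613153] z 0.4836513502162598 exp .368 .227 .4825
[ 0.079  0.981  0.298  0.256  2.534 -1.188]
8 x [-0.009, -0.002, 0.659, 0.002, 0.0, 0.001] mid [[0.625, 0.138, 0.141], [0.609, 0.141, 0.12], [0.592, 0.143, 0.1]] end [0.5838 0.1442 0.0898] max 0.659
```

Emit:
{"api": "send_rows", "payload": {"targets": [[[0.01,-0.005,0.655,0,0,0,1],[0.01,-0.005,0.655,0,0,0,1],[0.01,-0.005,0.655,0,0,0,1],[0.01,-0.005,0.655,0,0,0,1],[0.01,-0.005,0.655,0,0,0,1]]]}}

```text
time_s: 4.9
eef_pos: [0.6068, 0.1409, 0.1228]
tool_rot: [-0.341, 0.067, 0.937, 0.026]
force: [0.3, 0.3, 0.0]
opening: 1.001
grip_force: 0.0
```

Emit:
{"api": "send_rows", "payload": {"targets": [[[0.01,-0.005,0.655,0,0,0,1],[0.01,-0.005,0.655,0,0,0,1],[0.01,-0.005,0.655,0,0,0,1],[0,0,0,0,0,0,1],[0,0,0,0,0,0,1]]]}}

```text
time_s: 5.4
eef_pos: [0.5818, 0.1441, 0.093]
tool_rot: [-0.342, 0.068, 0.937, 0.026]
force: [-0.2, -0.7, 0.3]
opening: 0.999
grip_force: 0.0
```

Emit:
{"api": "send_rows", "payload": {"targets": [[[0,0,0,0,0,0,0.5],[0,0,0,0,0,0,0.5],[0,0,0,0,0,0,0.5],[0,0,0,0,0,0,0.5],[0,0,0,0,0,0,0.5]]], "grip_force": 35}}

```text
time_s: 5.9
eef_pos: [0.5826, 0.1434, 0.0926]
tool_rot: [-0.342, 0.068, 0.937, 0.026]
force: [3.0, -1.5, 6.0]
opening: 0.722
grip_force: 30.2
```

Emit:
{"api": "send_rows", "payload": {"targets": [[[0,0,0,0,0,0,0.5],[0,0,0,0,0,0,0.5],[0,0,0,0,0,0,0.5]]]}}

```text
time_s: 6.2
eef_pos: [0.5826, 0.1434, 0.0925]
tool_rot: [-0.342, 0.068, 0.937, 0.026]
force: [2.5, -0.9, 5.2]
opening: 0.721
grip_force: 30.2
```

```bash
python3 - <<'E'
from h import *
w=capture("wrist");save(w,"w2.png")
s=get_state();print(pose()[0],s["opening"],s["grip_force"],s["force"],s["joint_pos"].round(2))
E
```

```text
[0.58262644 0.14337286 0.09253853] 0.7208700696844328 30.220094919204712 [ 3.07896384 -1.94081899  5.743913  ] [ 0.1   0.72  0.83  0.2   2.27 -1.25]
```

Emit:
{"api": "send_rows", "payload": {"targets": [[[0,0,-0.3,0,0,0,0.5],[0,0,-0.5,0,0,0,0.5],[0,0,-0.5,0,0,0,0.5],[0,0,-0.5,0,0,0,0.5],[0,0,-0.5,0,0,0,0.5]]]}}

```text
time_s: 6.75
eef_pos: [0.6103, 0.1397, 0.1253]
tool_rot: [-0.345, 0.068, 0.936, 0.025]
force: [-6.4, 0.3, -4.0]
opening: 0.724
grip_force: 31.4
```

Emit:
{"api": "send_rows", "payload": {"targets": [[[0,0,-0.5,0,0,0,0.5],[0,0,-0.3,0,0,0,0.5],[0,0,0,0,0,0,0.5]]]}}

```text
time_s: 7.05
eef_pos: [0.6223, 0.1378, 0.1377]
tool_rot: [-0.342, 0.068, 0.937, 0.026]
force: [-0.7, 0.1, -4.1]
opening: 0.728
grip_force: 31.9
```

```bash
python3 - <<'E'
from h import *
w=capture("wrist");save(w,"w3.png",s=1)
s=get_state();print(pose()[0],s["opening"],s["grip_force"],s["force"],s["joint_pos"].round(2))
V=frame(BY,[0,0,-1])
q=plan([.60,.12,.25],V,14)
plan(SEAT+[0,0,.228],V,22,q)
E
```

```text
[0.62202304 0.13775066 0.13748309] 0.7183926715685444 31.881789565086365 [-0.34357285  0.03548155 -5.32418315] [ 0.08  0.84  0.57  0.22  2.41 -1.23]
14 x [0.223, -0.055, -0.354, 0.057, -0.476, -0.154] mid [[0.624, 0.133, 0.171], [0.619, 0.128, 0.204], [0.611, 0.124, 0.228]] end [0.6001 0.12   0.25  ] max 0.476
22 x [0.115, -0.821, -0.0, 0.0, 0.0, 0.0] mid [[0.595, 0.021, 0.25], [0.59, -0.079, 0.25], [0.586, -0.162, 0.25]] end [ 0.582  -0.2444  0.2499] max 0.821
```

View pics/w3.png

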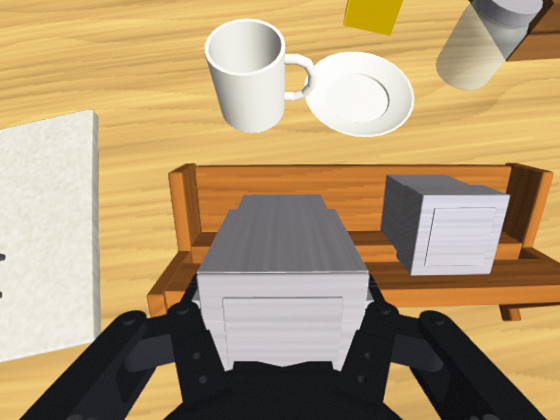

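The tin is held by its lid at (285,280) and has lifted clear of the rack with its base still on. The short tin at (450,225) has not moved.

Emit:
{"api": "send_rows", "payload": {"targets": [[[0.223,-0.055,-0.354,0.057,-0.476,-0.154,0.5],[0.223,-0.055,-0.354,0.057,-0.476,-0.154,0.5],[0.223,-0.055,-0.354,0.057,-0.476,-0.154,0.5],[0.223,-0.055,-0.354,0.057,-0.476,-0.154,0.5],[0.223,-0.055,-0.354,0.057,-0.476,-0.154,0.5]]]}}

```text
time_s: 7.6
eef_pos: [0.6224, 0.1315, 0.1797]
tool_rot: [-0.223, 0.028, 0.974, 0.017]
force: [-0.3, 0.1, -4.3]
opening: 0.724
grip_force: 31.7
```

Emit:
{"api": "send_rows", "payload": {"targets": [[[0.223,-0.055,-0.354,0.057,-0.476,-0.154,0.5],[0.223,-0.055,-0.354,0.057,-0.476,-0.154,0.5],[0.223,-0.055,-0.354,0.057,-0.476,-0.154,0.5],[0.223,-0.055,-0.354,0.057,-0.476,-0.154,0.5],[0.223,-0.055,-0.354,0.057,-0.476,-0.154,0.5]]]}}

```text
time_s: 8.1
eef_pos: [0.613, 0.1254, 0.2204]
tool_rot: [-0.1, -0.013, 0.995, 0.008]
force: [0.7, -0.7, -4.2]
opening: 0.72
grip_force: 31.8
```

Emit:
{"api": "send_rows", "payload": {"targets": [[[0.223,-0.055,-0.354,0.057,-0.476,-0.154,0.5],[0.223,-0.055,-0.354,0.057,-0.476,-0.154,0.5],[0.223,-0.055,-0.354,0.057,-0.476,-0.154,0.5],[0.223,-0.055,-0.354,0.057,-0.476,-0.154,0.5],[0.06,-0.4,0,0,0,0,0.5]]]}}

```text
time_s: 8.6
eef_pos: [0.5979, 0.1125, 0.2528]
tool_rot: [0.001, -0.046, 0.999, 0.001]
force: [0.8, -1.0, -4.5]
opening: 0.719
grip_force: 31.8
```

Emit:
{"api": "send_rows", "payload": {"targets": [[[0.115,-0.82,0,0,0,0,0.5],[0.115,-0.82,0,0,0,0,0.5],[0.115,-0.82,0,0,0,0,0.5],[0.115,-0.82,0,0,0,0,0.5],[0.115,-0.82,0,0,0,0,0.5]]]}}

```text
time_s: 9.1
eef_pos: [0.5952, 0.0272, 0.2507]
tool_rot: [-0.0, -0.044, 0.999, 0.0]
force: [0.1, -0.2, -4.1]
opening: 0.722
grip_force: 31.7
```

Emit:
{"api": "send_rows", "payload": {"targets": [[[0.115,-0.82,0,0,0,0,0.5],[0.115,-0.82,0,0,0,0,0.5],[0.115,-0.82,0,0,0,0,0.5],[0.115,-0.82,0,0,0,0,0.5],[0.115,-0.82,0,0,0,0,0.5]]]}}

```text
time_s: 9.6
eef_pos: [0.591, -0.0549, 0.2511]
tool_rot: [0.0, -0.045, 0.999, 0.0]
force: [0.3, -0.2, -4.0]
opening: 0.722
grip_force: 31.7
```

Emit:
{"api": "send_rows", "payload": {"targets": [[[0.115,-0.82,0,0,0,0,0.5],[0.115,-0.82,0,0,0,0,0.5],[0.115,-0.82,0,0,0,0,0.5],[0.115,-0.82,0,0,0,0,0.5],[0.115,-0.82,0,0,0,0,0.5]]]}}

```text
time_s: 10.1
eef_pos: [0.5869, -0.1376, 0.251]
tool_rot: [-0.0, -0.045, 0.999, 0.0]
force: [-0.6, -0.8, -4.1]
opening: 0.722
grip_force: 31.7
```

Emit:
{"api": "send_rows", "payload": {"targets": [[[0.115,-0.82,0,0,0,0,0.5],[0.115,-0.82,0,0,0,0,0.5],[0.115,-0.82,0,0,0,0,0.5],[0.115,-0.82,0,0,0,0,0.5],[0.115,-0.82,0,0,0,0,0.5]]]}}

```text
time_s: 10.6
eef_pos: [0.5828, -0.2203, 0.251]
tool_rot: [-0.0, -0.045, 0.999, 0.0]
force: [-0.1, 0.4, -4.4]
opening: 0.723
grip_force: 31.7
```

Emit:
{"api": "send_rows", "payload": {"targets": [[[0.115,-0.82,0,0,0,0,0.5],[0.06,-0.4,0,0,0,0,0.5],[0,0,0,0,0,0,0.5],[0,0,0,0,0,0,0.5]]]}}

```text
time_s: 11.0
eef_pos: [0.5817, -0.2433, 0.2509]
tool_rot: [-0.0, -0.045, 0.999, 0.001]
force: [-0.5, 0.3, -5.0]
opening: 0.721
grip_force: 31.7
```

```bash
python3 - <<'E'
from h import *
import pickle
s=get_state();print(pose()[0],pose()[1].as_matrix().round(3).tolist(),s["opening"],s["grip_force"],s["force"],s["joint_pos"].round(2))
w=capture("wrist");a=capture("scene");b=capture("side");pickle.dump((w,a,b),open("w4.pkl","wb"))
for n,c in(("w",w),("a",a),("b",b)):
    W=cloud(c);d=W-BC
    q=np.stack([d@BX,d@BY],-1)
    m=(W[...,2]>.044)&(W[...,2]<.065)&(abs(q[...,0])<.13)&(abs(q[...,1])<.15)
    k,l,st,ce=cv2.connectedComponentsWithStats(m.astype(np.uint8))
    for i in range(1,k):
        if st[i,4]>25:
            g=l==i; print(n,st[i,4],np.percentile(q[g],[2,50,98],axis=0).round(4).tolist(),"z",np.median(W[g][:,2]).round(4))
im=np.hstack([w["img"][::1,::1],b["img"]]);cv2.imwrite("pics/w4.png",cv2.resize(im,(800,300))[:,:,::-1])
E
```

```text
[ 0.58170212 -0.24333745  0.25094362] [[-0.996, -0.09, -0.0], [-0.09, 0.996, 0.001], [0.0, 0.001, -1.0]] 0.7211434891887618 31.671053767204285 [-0.54011759  0.33032162 -4.99412835] [-0.45  0.18  1.1   0.    1.86 -2.11]
w 602 [[0.0241, -0.0984], [0.0455, -0.0899], [0.073, -0.0809]] z 0.0544
w 1635 [[0.0255, 0.0013], [0.0511, 0.0367], [0.0757, 0.0623]] z 0.0546
w 189 [[0.0265, -0.0089], [0.0447, -0.0064], [0.0656, -0.0031]] z 0.0526
a 365 [[0.0282, -0.0106], [0.057, 0.0132], [0.0827, 0.0607]] z 0.0518
a 168 [[0.029, -0.0992], [0.059, -0.092], [0.0866, -0.0805]] z 0.0521
b 364 [[0.0246, -0.0081], [0.0498, 0.0258], [0.078, 0.0624]] z 0.0539
b 168 [[0.0222, -0.0986], [0.0482, -0.0927], [0.0803, -0.0802]] z 0.0548
```

View pics/w4.png

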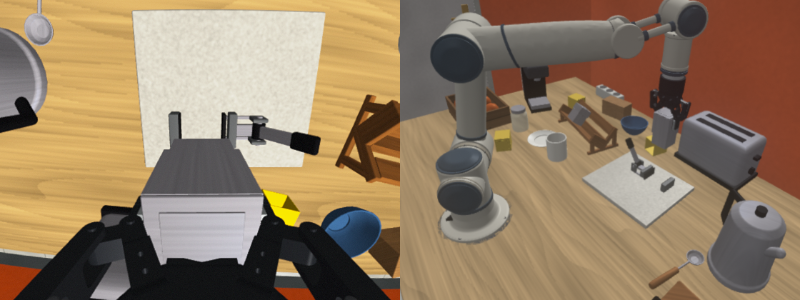

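The tin hangs upright over the gap. Left is the wrist view, with jaws at (175,128) and (230,128) and the raised lever at (290,138). In the side view the tin is at (663,128), well clear of the toaster. Measured jaw faces give the seat at board y −45 mm, so I descend.

Emit:
{"api": "send_rows", "payload": {"targets": [[[-0.02,-0.03,0.6,0,0,0,0.5],[-0.02,-0.03,0.9,0,0,0,0.5],[0,0,0.9,0,0,0,0.5],[0,0,0.9,0,0,0,0.5],[0,0,0.9,0,0,0,0.5]]]}}

```text
time_s: 11.65
eef_pos: [0.5823, -0.244, 0.1652]
tool_rot: [-0.0, -0.045, 0.999, 0.001]
force: [0.1, 0.4, -4.9]
opening: 0.72
grip_force: 31.8
```

Emit:
{"api": "send_rows", "payload": {"targets": [[[0,0,0.9,0,0,0,0.5],[0,0,0.7,0,0,0,0.5],[0,0,0.6,0,0,0,0.5],[0,0,0.4,0,0,0,0.5],[0,0,0.4,0,0,0,0.5]]]}}

```text
time_s: 12.15
eef_pos: [0.5827, -0.2446, 0.1067]
tool_rot: [0.0, -0.045, 0.999, 0.0]
force: [0.4, 0.3, -3.5]
opening: 0.721
grip_force: 31.7
```

Emit:
{"api": "send_rows", "payload": {"targets": [[[0,0,0.3,0,0,0,0.5],[0,0,0.2,0,0,0,0.5],[0,0,0.2,0,0,0,0.5],[0,0,0,0,0,0,0.5]]]}}

```text
time_s: 12.55
eef_pos: [0.5824, -0.2445, 0.0926]
tool_rot: [-0.0, -0.045, 0.999, 0.0]
force: [-0.3, 0.0, -4.6]
opening: 0.722
grip_force: 31.7
```

Emit:
{"api": "send_rows", "payload": {"targets": [[[0,0,0.2,0,0,0,0.5],[0,0,0.15,0,0,0,0.5],[0,0,0,0,0,0,0.5]]]}}

```text
time_s: 12.85
eef_pos: [0.5823, -0.2445, 0.0854]
tool_rot: [-0.0, -0.045, 0.999, 0.0]
force: [-0.1, -0.3, -5.0]
opening: 0.72
grip_force: 31.7
```

Emit:
{"api": "send_rows", "payload": {"targets": [[[0,0,0.1,0,0,0,0.5],[0,0,0,0,0,0,0.5]]]}}

```text
time_s: 13.05
eef_pos: [0.5824, -0.2446, 0.0838]
tool_rot: [-0.0, -0.045, 0.999, 0.0]
force: [1.5, 0.2, -4.9]
opening: 0.721
grip_force: 31.7
```

Emit:
{"api": "send_rows", "payload": {"targets": [[[0,0,0.05,0,0,0,0.5],[0,0,0,0,0,0,0.5]]]}}

```text
time_s: 13.25
eef_pos: [0.5827, -0.2447, 0.0834]
tool_rot: [0.0, -0.045, 0.999, 0.0]
force: [-1.3, -0.3, -3.1]
opening: 0.723
grip_force: 31.7
```

Emit:
{"api": "send_rows", "payload": {"targets": [[[0,0,0.03,0,0,0,0.5],[0,0,0,0,0,0,0.5]]]}}

```text
time_s: 13.45
eef_pos: [0.5827, -0.2448, 0.0834]
tool_rot: [0.0, -0.045, 0.999, -0.0]
force: [-1.9, -0.4, 1.0]
opening: 0.721
grip_force: 32.1
```

Emit:
{"api": "send_rows", "payload": {"targets": [[[0,0,0,0,0,0,0.8],[0,0,0,0,0,0,1],[0,0,0,0,0,0,1],[0,0,0,0,0,0,1],[0,0,0,0,0,0,1]]]}}

```text
time_s: 13.95
eef_pos: [0.5826, -0.2446, 0.0825]
tool_rot: [0.0, -0.045, 0.999, 0.0]
force: [-0.2, -0.2, 0.2]
opening: 0.999
grip_force: 0.0
```

Emit:
{"api": "send_rows", "payload": {"targets": [[[0,0,-0.25,0,0,0,1],[0,0,-0.5,0,0,0,1],[0,0,-0.8,0,0,0,1],[0,0,-0.9,0,0,0,1],[0,0,-0.9,0,0,0,1]]]}}

```text
time_s: 14.45
eef_pos: [0.5828, -0.2448, 0.1519]
tool_rot: [0.001, -0.045, 0.999, -0.0]
force: [0.4, 0.8, 1.1]
opening: 1.002
grip_force: 0.0
```

Emit:
{"api": "send_rows", "payload": {"targets": [[[0,0,-0.9,0,0,0,1],[0,0,-0.6,0,0,0,1],[0,0,0,0,0,0,1]]]}}

```text
time_s: 14.75
eef_pos: [0.5835, -0.2451, 0.1833]
tool_rot: [0.002, -0.045, 0.999, -0.001]
force: [-0.7, 0.6, -0.3]
opening: 1.002
grip_force: 0.0
```

```bash
cat >> h.py <<'E'
def top_at(zc,cams,h=.006,rad=.07,around=None):
    """level face near height zc: board-frame extents from several cameras"""
    around=SEAT if around is None else around
    for n in cams:
        W=cloud(capture(n)); m=(abs(W[...,2]-zc)<h)&(np.hypot(W[...,0]-around[0],W[...,1]-around[1])<rad)
        Q=W[m]
        if len(Q)<20: print(n,"none",len(Q));continue
        d=Q-BC; print(n,len(Q),"bx",np.percentile(d@BX,[3,97]).round(4),"by",np.percentile(d@BY,[3,97]).round(4),"z",np.median(Q[:,2]).round(4))
E
python3 - <<'E'
from h import *
p,R=pose();print(p,(p-BC)@BX,(p-BC)@BY,get_state()["force"])
top_at(.137,["wrist","scene","side"])
E
```

```text
[ 0.58351522 -0.24513007  0.18326381] 0.05627433321845128 -0.045713511654365505 [-0.71427261  0.60785418 -0.29691273]
wrist 7135 bx [0.0258 0.0851] by [-0.0748 -0.0167] z 0.138
scene 509 bx [0.0291 0.0878] by [-0.0766 -0.0173] z 0.1361
side 446 bx [0.0239 0.0841] by [-0.0753 -0.0164] z 0.1387
```

The tin stands upright at board (55, −46) with its top level at 137 mm. Next is the lever.

Emit:
{"api": "send_rows", "payload": {"targets": [[[0,0.5,0,0,0,0,1],[0.01,0.8,0,0,0,0,0.7],[0.01,0.9,0,0,0,0,0.3],[0.01,0.9,0,0,0,0,0],[0.01,0.9,0,0,0,0,0]]], "grip_force": 30}}

```text
time_s: 15.4
eef_pos: [0.5743, -0.1629, 0.1795]
tool_rot: [0.0, -0.045, 0.999, 0.0]
force: [-0.2, -0.7, -0.8]
opening: 0.325
grip_force: 0.0
```

Emit:
{"api": "send_rows", "payload": {"targets": [[[0,0.9,0,0,0,0,0],[0,0.9,0,0,0,0,0],[0,0.4,0,0,0,0,0],[0,0.1,0.5,0,0,0,0],[0,0,0.8,0,0,0,0]]]}}

```text
time_s: 15.9
eef_pos: [0.571, -0.1193, 0.1537]
tool_rot: [0.001, -0.045, 0.999, -0.0]
force: [-0.5, -1.1, 0.3]
opening: 0.002
grip_force: 0.0
```

Emit:
{"api": "send_rows", "payload": {"targets": [[[0,0,0.8,0,0,0,0],[0,0,0.4,0,0,0,0],[0,0,0,0,0,0,0],[0,0,0,0,0,0,0]]]}}

```text
time_s: 16.3
eef_pos: [0.5702, -0.1196, 0.1291]
tool_rot: [-0.0, -0.045, 0.999, 0.0]
force: [0.4, -1.3, -0.1]
opening: -0.0
grip_force: 0.0
```

```bash
python3 - <<'E'
from h import *
p,R=pose();s=get_state();print(p,(p-BC)@BX,(p-BC)@BY,s["force"],s["opening"])
a=capture("scene");b=capture("side")
im=np.hstack([cv2.resize(c["img"][y:y+130,x:x+130],(400,400),interpolation=2) for c,x,y in((a,200,180),(b,270,150))])
cv2.imwrite("pics/l1.png",im[:,:,::-1])
E
```

```text
[ 0.57024626 -0.11959475  0.12910655] 0.0542172834786145 0.08050435041887578 [ 0.35981269 -1.30333764 -0.08029785] -9.485738411372342e-05
```

View pics/l1.png

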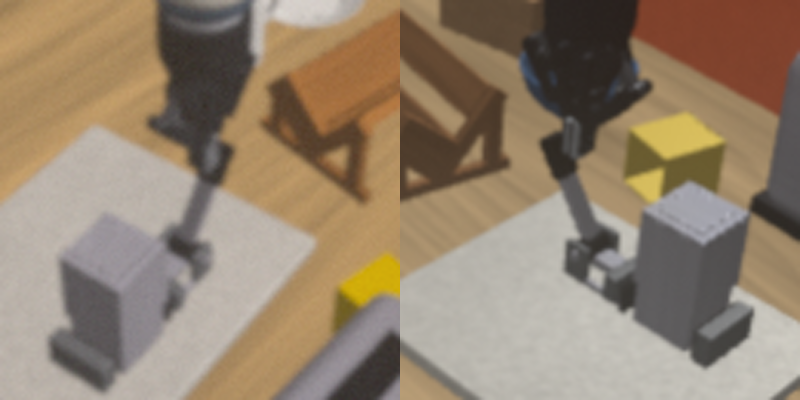

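The fingertips are just over the lever's black pad, scene (215,160) and side (560,150), and the tin stands between the jaws. I press along the lever's arc.

Emit:
{"api": "send_rows", "payload": {"targets": [[[0,0.43,0.48,0,0,0,0],[0,0.43,0.48,0,0,0,0],[0,0.33,0.42,0,0,0,0],[0,0.33,0.42,0,0,0,0],[0,0,0,0,0,0,0]]]}}

```text
time_s: 16.9
eef_pos: [0.5687, -0.0873, 0.0946]
tool_rot: [0.002, -0.046, 0.999, 0.0]
force: [0.1, -0.1, 2.0]
opening: 0.001
grip_force: 0.7
```

Emit:
{"api": "send_rows", "payload": {"targets": [[[0,0.22,0.48,0,0,0,0],[0,0.22,0.48,0,0,0,0],[0,0.15,0.25,0,0,0,0],[0,0.15,0.25,0,0,0,0],[0,0,0,0,0,0,0]]]}}

```text
time_s: 17.4
eef_pos: [0.5678, -0.0748, 0.0659]
tool_rot: [0.002, -0.045, 0.999, -0.001]
force: [1.7, -4.1, 4.5]
opening: 0.002
grip_force: 2.1
```

Emit:
{"api": "send_rows", "payload": {"targets": [[[0,0.1,0.22,0,0,0,0],[0,0.1,0.2,0,0,0,0],[0,0,0,0,0,0,0]]]}}

```text
time_s: 17.7
eef_pos: [0.5676, -0.0717, 0.0582]
tool_rot: [0.003, -0.045, 0.999, -0.002]
force: [1.2, -5.8, 6.7]
opening: -0.0
grip_force: 3.6
```

Emit:
{"api": "send_rows", "payload": {"targets": [[[0,0,0.1,0,0,0,0],[0,0,0,0,0,0,0],[0,0,0,0,0,0,0]]]}}

```text
time_s: 18.0
eef_pos: [0.5676, -0.0715, 0.0569]
tool_rot: [0.003, -0.045, 0.999, -0.002]
force: [-0.7, -5.8, 9.4]
opening: 0.002
grip_force: 5.1
```

Emit:
{"api": "send_rows", "payload": {"targets": [[[0,0,0.1,0,0,0,0],[0,0,0,0,0,0,0],[0,0,0,0,0,0,0]]]}}

```text
time_s: 18.3
eef_pos: [0.5677, -0.0715, 0.0567]
tool_rot: [0.003, -0.045, 0.999, -0.002]
force: [-4.3, -5.1, 18.9]
opening: -0.001
grip_force: 9.1
```

Emit:
{"api": "send_rows", "payload": {"targets": [[[0,0,0.05,0,0,0,0],[0,0,0,0,0,0,0],[0,0,0,0,0,0,0]]]}}

```text
time_s: 18.6
eef_pos: [0.5678, -0.0715, 0.0567]
tool_rot: [0.003, -0.045, 0.999, -0.002]
force: [-7.3, -4.5, 21.3]
opening: 0.001
grip_force: 11.2
```

The lever is on its stop: 57 mm, with the force climbing while the height holds. I back off and check.

Emit:
{"api": "send_rows", "payload": {"targets": [[[0,0,-0.3,0,0,0,0],[0,0,-0.7,0,0,0,0],[0,0,-0.9,0,0,0,0],[0,0,-0.9,0,0,0,0],[0,0,-0.9,0,0,0,0]]]}}

```text
time_s: 19.1
eef_pos: [0.5657, -0.0696, 0.1255]
tool_rot: [-0.0, -0.045, 0.999, 0.001]
force: [-0.1, 0.3, -0.0]
opening: 0.001
grip_force: 0.0
```

Emit:
{"api": "send_rows", "payload": {"targets": [[[0,0,-0.9,0,0,0,0],[0,0,-0.9,0,0,0,0],[0,0,-0.9,0,0,0,0.5],[0,0,-0.6,0,0,0,1],[0,0,0,0,0,0,1]]]}}

```text
time_s: 19.6
eef_pos: [0.5667, -0.07, 0.1931]
tool_rot: [0.002, -0.045, 0.999, -0.0]
force: [-0.4, 0.6, -0.2]
opening: 0.505
grip_force: 0.0
```

```bash
python3 - <<'E'
from h import *
p,R=pose();s=get_state();print(p,(p-BC)@BX,(p-BC)@BY,s["opening"],s["time_s"])
top_at(.137,["scene","side","wrist"])
L=BC+.055*BX+.138*BY; 
for h in(.057,.09): top_at(h,["scene","side","wrist"],h=.008,rad=.05,around=L)
w=capture("wrist");save(w,"l2.png")
E
```

```text
[ 0.56671166 -0.06999807  0.19314337] 0.05510553113859744 0.13021889256619598 0.5047432530489376 19.6
scene 513 bx [0.0285 0.0878] by [-0.0836 -0.0243] z 0.1362
side 454 bx [0.0238 0.0841] by [-0.0825 -0.0235] z 0.1386
wrist 6036 bx [0.026  0.0847] by [-0.081 -0.022] z 0.1377
scene 153 bx [0.0431 0.0669] by [0.0921 0.1531] z 0.0552
side 148 bx [0.0406 0.064 ] by [0.0913 0.1536] z 0.0577
wrist 1603 bx [0.0409 0.0641] by [0.0909 0.1556] z 0.0566
scene none 0
side none 0
wrist none 0
```

View pics/l2.png

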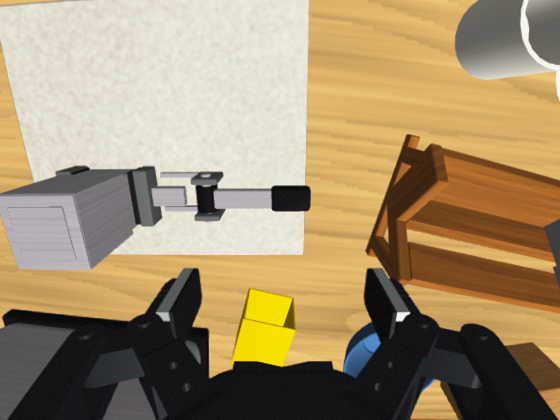

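The lever lies level at (250,198), with its pad at 57 mm and nothing above it. The tin at (70,220) is pushed 7 mm against the fixed jaw and still upright. I go back over the lid and grip it.

Emit:
{"api": "send_rows", "payload": {"targets": [[[0,-0.5,0,0,0,0,1],[0,-0.9,0,0,0,0,1],[0,-0.95,0,0,0,0,1],[0,-0.95,0,0,0,0,1],[0,-0.95,0,0,0,0,1]]]}}

```text
time_s: 20.6
eef_pos: [0.5735, -0.1572, 0.1908]
tool_rot: [-0.0, -0.045, 0.999, 0.0]
force: [-0.8, -0.4, 0.3]
opening: 1.0
grip_force: 0.0
```

Emit:
{"api": "send_rows", "payload": {"targets": [[[0,-0.95,0,0,0,0,1],[0,-0.95,0,0,0,0,1],[0,-0.95,0,0,0,0,1],[0,-0.95,0,0,0,0,1],[0,-0.95,0,0,0,0,1]]]}}

```text
time_s: 21.1
eef_pos: [0.5822, -0.2511, 0.1908]
tool_rot: [-0.0, -0.045, 0.999, 0.0]
force: [1.5, 0.2, 0.6]
opening: 1.002
grip_force: 0.0
```

Emit:
{"api": "send_rows", "payload": {"targets": [[[0,-0.15,0,0,0,0,1],[0,0,0,0,0,0,1],[0,0,0,0,0,0,1]]]}}

```text
time_s: 21.4
eef_pos: [0.5825, -0.252, 0.1909]
tool_rot: [0.0, -0.045, 0.999, 0.0]
force: [0.5, -0.3, 0.6]
opening: 1.001
grip_force: 0.0
```

```bash
python3 - <<'E'
from h import *
p,R=pose();s=get_state();print(p,s["opening"],s["joint_pos"].round(2),(p-BC)@BX,(p-BC)@BY)
top_at(.137,["wrist"])
plan([*(BC+.0555*BX-.0525*BY)[:2],p[2]],frame(BY,[0,0,-1]),1)
E
```

```text
[ 0.58253389 -0.25197396  0.19087306] 1.0006635838429911 [-0.46  0.18  1.2   0.    1.76 -2.12] 0.05468850615429498 -0.05244307912592848
wrist 6678 bx [0.0256 0.0852] by [-0.0821 -0.0241] z 0.138
1 x [-0.038, -0.014, 0.004, 0.007, 0.002, 0.019] mid [[0.583, -0.252, 0.191]] end [ 0.5834 -0.252   0.1909] max 0.038
```

Emit:
{"api": "send_rows", "payload": {"targets": [[[-0.03,-0.03,0.5,0,0,0,1],[0,0,0.9,0,0,0,1],[0,0,0.9,0,0,0,1],[0,0,0.9,0,0,0,1],[0,0,0.9,0,0,0,1]]]}}

```text
time_s: 21.95
eef_pos: [0.583, -0.2522, 0.1074]
tool_rot: [-0.0, -0.046, 0.999, 0.0]
force: [0.2, -0.7, 0.2]
opening: 0.998
grip_force: 0.0
```

Emit:
{"api": "send_rows", "payload": {"targets": [[[0,0,0.7,0,0,0,1],[0,0,0.5,0,0,0,1],[0,0,0,0,0,0,1],[0,0,0,0,0,0,0.8],[0,0,0,0,0,0,0.6]]], "grip_force": 37}}

```text
time_s: 22.45
eef_pos: [0.5837, -0.253, 0.0863]
tool_rot: [0.001, -0.045, 0.999, 0.0]
force: [-1.0, 0.8, -5.9]
opening: 0.719
grip_force: 41.9
```

Emit:
{"api": "send_rows", "payload": {"targets": [[[0,0,0,0,0,0,0.5],[0,0,0,0,0,0,0.5],[0,0,0,0,0,0,0.5],[0,0,0,0,0,0,0.5]]]}}

```text
time_s: 22.85
eef_pos: [0.5836, -0.253, 0.0862]
tool_rot: [0.001, -0.045, 0.999, -0.0]
force: [-1.2, 1.6, 6.2]
opening: 0.72
grip_force: 42.9
```

Emit:
{"api": "send_rows", "payload": {"targets": [[[0,0,0,0,0,0,0.5],[0,0,0,0,0,0,0.5]]], "grip_force": 30}}

```text
time_s: 23.05
eef_pos: [0.5836, -0.253, 0.0862]
tool_rot: [0.001, -0.045, 0.999, -0.0]
force: [-1.4, 1.9, 5.6]
opening: 0.723
grip_force: 42.9
```

Emit:
{"api": "send_rows", "payload": {"targets": [[[0,0,-0.1,0,0,0,0.5],[0,0,-0.1,0,0,0,0.5],[0,0,-0.15,0,0,0,0.5],[0,0,-0.15,0,0,0,0.5],[0,0,0,0,0,0,0.5]]]}}

```text
time_s: 23.55
eef_pos: [0.5825, -0.2526, 0.0939]
tool_rot: [-0.001, -0.045, 0.999, 0.001]
force: [2.4, 0.6, -9.4]
opening: 0.724
grip_force: 41.3
```

```bash
python3 - <<'E'
from h import *
p,R=pose();s=get_state();print(p,s["opening"],s["grip_force"],s["force"])
top_at(.147,["scene","side"],h=.012)
E
```

```text
[ 0.58247776 -0.2526405   0.09390155] 0.7237022586677497 41.30145192146301 [ 2.4123066   0.59050309 -9.36971066]
scene 430 bx [0.0497 0.0873] by [-0.1115 -0.    ] z 0.1443
side 529 bx [0.0226 0.0666] by [-0.1122  0.0002] z 0.1466
```

Emit:
{"api": "send_rows", "payload": {"targets": [[[0,0,-0.2,0,0,0,0.5],[0,0,-0.3,0,0,0,0.5],[0,0,-0.3,0,0,0,0.5],[0,0,-0.3,0,0,0,0.5],[0,0,-0.3,0,0,0,0.5]]]}}

```text
time_s: 24.15
eef_pos: [0.583, -0.2529, 0.1236]
tool_rot: [-0.0, -0.045, 0.999, 0.0]
force: [1.2, 1.6, -9.9]
opening: 0.722
grip_force: 41.3
```

Emit:
{"api": "send_rows", "payload": {"targets": [[[0,0,-0.3,0,0,0,0.5],[0,0,-0.3,0,0,0,0.5],[0,0,-0.3,0,0,0,0.5],[0,0,-0.3,0,0,0,0.5],[0,0,-0.3,0,0,0,0.5]]]}}

```text
time_s: 24.65
eef_pos: [0.5834, -0.2534, 0.1548]
tool_rot: [0.001, -0.045, 0.999, -0.0]
force: [-0.6, 2.2, -2.0]
opening: 0.723
grip_force: 42.3
```

Emit:
{"api": "send_rows", "payload": {"targets": [[[0,0,-0.3,0,0,0,0.5],[0,0,-0.4,0,0,0,0.5],[0,0,-0.5,0,0,0,0.5],[0,0,-0.5,0,0,0,0.5],[0,0,-0.3,0,0,0,0.5]]]}}

```text
time_s: 25.15
eef_pos: [0.5834, -0.2534, 0.1949]
tool_rot: [0.001, -0.045, 0.999, -0.0]
force: [-0.7, -0.1, 0.6]
opening: 0.719
grip_force: 42.4
```

```bash
python3 - <<'E'
from h import *
p,R=pose();s=get_state();print(p,s["opening"],s["grip_force"],s["force"],s["time_s"])
print("tin rim z~.134");top_at(.134,["scene","side"],h=.006,rad=.05)
b=capture("side");a=capture("scene")
im=np.hstack([cv2.resize(c["img"][y:y+170,x:x+170],(400,400),interpolation=2) for c,x,y in((a,180,130),(b,250,110))])
cv2.imwrite("pics/o1.png",im[:,:,::-1])
E
```

```text
[ 0.58343776 -0.25335525  0.19492209] 0.718852369788232 42.36442565917969 [-0.74541244 -0.12020205  0.6072086 ] 25.15
tin rim z~.134
scene 104 bx [0.031  0.0853] by [-0.0816 -0.0265] z 0.1319
side 245 bx [0.0262 0.0822] by [-0.08   -0.0244] z 0.1316
```

View pics/o1.png

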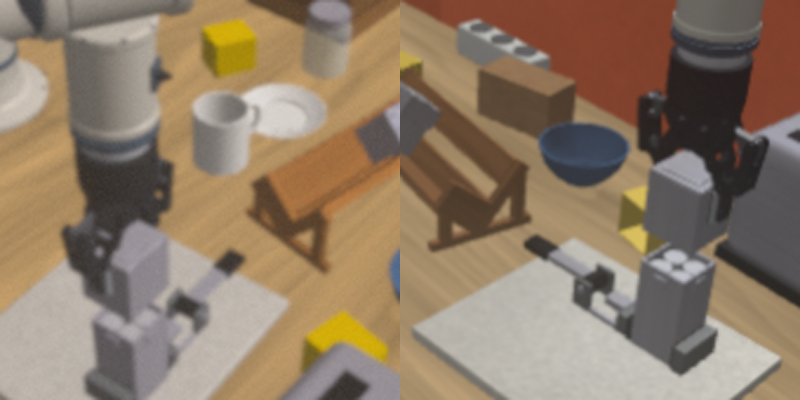

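The lid is off and held at scene (135,270) and side (690,200). The open tin stands in the closed clamp at side (675,300) with the lever still down. I carry the lid forward to the clear half.

Emit:
{"api": "send_rows", "payload": {"targets": [[[0.5,0.2,0,0,0,0,0.5],[0.9,0.3,0,0,0,0,0.5],[0.9,0.3,0,0,0,0,0.5],[0.9,0.3,0,0,0,0,0.5],[0.9,0.3,0,0,0,0,0.5]]]}}

```text
time_s: 25.85
eef_pos: [0.4979, -0.2322, 0.1918]
tool_rot: [-0.001, -0.045, 0.999, 0.001]
force: [-0.4, -0.6, 0.2]
opening: 0.721
grip_force: 42.4
```

Emit:
{"api": "send_rows", "payload": {"targets": [[[0.9,0.3,0,0,0,0,0.5],[0.9,0.3,0,0,0,0,0.5],[0.5,0.1,0.4,0,0,0,0.5],[0,0,0.8,0,0,0,0.5],[0,0,0.9,0,0,0,0.5]]]}}

```text
time_s: 26.35
eef_pos: [0.4519, -0.2228, 0.1497]
tool_rot: [0.0, -0.045, 0.999, 0.0]
force: [0.7, -0.8, -0.8]
opening: 0.722
grip_force: 42.4
```

Emit:
{"api": "send_rows", "payload": {"targets": [[[0,0,0.9,0,0,0,0.5],[0,0,0.9,0,0,0,0.5],[0,0,0.8,0,0,0,0.5],[0,0,0.6,0,0,0,0.5],[0,0,0.4,0,0,0,0.5]]]}}

```text
time_s: 26.85
eef_pos: [0.4515, -0.2224, 0.077]
tool_rot: [-0.001, -0.045, 0.999, 0.001]
force: [-0.3, 0.2, -1.1]
opening: 0.719
grip_force: 42.4
```

Emit:
{"api": "send_rows", "payload": {"targets": [[[0,0,0.4,0,0,0,0.5],[0,0,0.3,0,0,0,0.5],[0,0,0.2,0,0,0,0.5],[0,0,0,0,0,0,0.5]]]}}

```text
time_s: 27.25
eef_pos: [0.4517, -0.2226, 0.0605]
tool_rot: [-0.0, -0.045, 0.999, 0.0]
force: [-0.9, 0.1, -1.5]
opening: 0.723
grip_force: 42.4
```

```bash
python3 - <<'E'
from h import *
p,R=pose();s=get_state();print(p,(p-BC)@BX,(p-BC)@BY,s["grip_force"],s["force"],R.as_matrix()[:,2])
# lowest lid points seen from the side view, on the faces towards the camera
for n in("scene","side"):
    W=cloud(capture(n));d=W-BC;q=(abs(d@BX-(p-BC)@BX)<.045)&(abs(d@BY-(p-BC)@BY)<.045)
    print(n,np.nanmedian(W[(abs(d@BX+.07)<.06)&(abs(d@BY-.08)<.06)][:,2]),np.percentile(W[q&(W[...,2]>.026)][:,2],[1,5]))
E
```

```text
[ 0.45169741 -0.22259823  0.06052074] -0.07301866926169905 -0.011553026909115967 42.380027174949646 [-0.9345958   0.08138108 -1.46380873] [-4.08417483e-04  6.93799404e-04 -9.99999676e-01]
scene 0.02236618191091463 [0.04331381 0.06954317]
side 0.02574792004457079 [0.04345185 0.06045931]
```

Emit:
{"api": "send_rows", "payload": {"targets": [[[0,0,0.3,0,0,0,0.5],[0,0,0.2,0,0,0,0.5],[0,0,0.1,0,0,0,0.5],[0,0,0,0,0,0,0.5]]]}}

```text
time_s: 27.75
eef_pos: [0.4515, -0.2225, 0.0482]
tool_rot: [-0.0, -0.045, 0.999, 0.001]
force: [-0.2, -1.1, -0.3]
opening: 0.723
grip_force: 42.4
```

Emit:
{"api": "send_rows", "payload": {"targets": [[[0,0,0.1,0,0,0,0.5],[0,0,0,0,0,0,0.5],[0,0,0,0,0,0,0.5]]]}}

```text
time_s: 28.05
eef_pos: [0.4518, -0.2227, 0.0469]
tool_rot: [0.0, -0.045, 0.999, 0.0]
force: [-0.2, 0.5, -0.3]
opening: 0.721
grip_force: 42.4
```

Emit:
{"api": "send_rows", "payload": {"targets": [[[0,0,0.06,0,0,0,0.5],[0,0,0,0,0,0,0.5],[0,0,0,0,0,0,0.5]]]}}

```text
time_s: 28.35
eef_pos: [0.4518, -0.2226, 0.0456]
tool_rot: [-0.0, -0.045, 0.999, 0.0]
force: [0.1, -0.4, -1.3]
opening: 0.722
grip_force: 42.4
```

Emit:
{"api": "send_rows", "payload": {"targets": [[[0,0,0.05,0,0,0,0.5],[0,0,0,0,0,0,0.5],[0,0,0,0,0,0,0.5]]]}}

```text
time_s: 28.65
eef_pos: [0.4518, -0.2226, 0.0446]
tool_rot: [-0.0, -0.045, 0.999, 0.0]
force: [0.0, 0.1, -0.9]
opening: 0.723
grip_force: 42.4
```

Emit:
{"api": "send_rows", "payload": {"targets": [[[0,0,0.05,0,0,0,0.5],[0,0,0,0,0,0,0.5],[0,0,0,0,0,0,0.5]]]}}

```text
time_s: 28.95
eef_pos: [0.4519, -0.2227, 0.0442]
tool_rot: [0.0, -0.045, 0.999, 0.0]
force: [-1.9, 0.3, 4.4]
opening: 0.72
grip_force: 42.7
```

Contact with the board, so I release and withdraw straight up.

Emit:
{"api": "send_rows", "payload": {"targets": [[[0,0,0,0,0,0,0.8],[0,0,0,0,0,0,1],[0,0,0,0,0,0,1],[0,0,0,0,0,0,1],[0,0,0,0,0,0,1]]]}}

```text
time_s: 29.45
eef_pos: [0.4518, -0.2226, 0.0435]
tool_rot: [-0.0, -0.045, 0.999, 0.0]
force: [0.4, -0.3, -0.4]
opening: 0.999
grip_force: 0.0
```

Emit:
{"api": "send_rows", "payload": {"targets": [[[0,0,-0.25,0,0,0,1],[0,0,-0.5,0,0,0,1],[0,0,-0.8,0,0,0,1],[0,0,-0.9,0,0,0,1],[0,0,-0.9,0,0,0,1]]]}}

```text
time_s: 29.95
eef_pos: [0.4521, -0.2229, 0.113]
tool_rot: [0.001, -0.045, 0.999, -0.0]
force: [0.7, -0.0, 0.6]
opening: 1.001
grip_force: 0.0
```

Emit:
{"api": "send_rows", "payload": {"targets": [[[0,0,-0.9,0,0,0,1],[0,0,-0.9,0,0,0,1],[0,0,-0.9,0,0,0,1],[0,0,-0.8,0,0,0,1],[0,0,0,0,0,0,1]]]}}

```text
time_s: 30.45
eef_pos: [0.4529, -0.2234, 0.1847]
tool_rot: [0.003, -0.045, 0.999, -0.001]
force: [-0.1, 0.1, 0.3]
opening: 1.0
grip_force: 0.0
```

```bash
python3 - <<'E'
from h import *
p,R=pose();s=get_state();print(p,s["opening"],s["force"],s["time_s"])
F=BC-.073*BX-.0115*BY
print("lid top");top_at(.095,["scene","side","wrist"],around=F,rad=.06)
print("tin rim");top_at(.134,["scene","side"],rad=.05)
print("lever");top_at(.057,["scene","side"],h=.008,rad=.05,around=BC+.055*BX+.138*BY)
a=capture("scene");b=capture("side")
im=np.hstack([cv2.resize(c["img"][y:y+210,x:x+210],(400,400),interpolation=2) for c,x,y in((a,150,130),(b,230,100))])
cv2.imwrite("pics/end.png",im[:,:,::-1])
E
```

```text
[ 0.45292392 -0.22336176  0.18470225] 1.000350914512118 [-0.05696004  0.05015762  0.33739859] 30.45
lid top
scene 392 bx [-0.0982 -0.0397] by [-0.0421  0.0164] z 0.0941
side 513 bx [-0.1028 -0.0426] by [-0.0429  0.0171] z 0.0964
wrist 5131 bx [-0.1026 -0.0439] by [-0.041   0.0171] z 0.0958
tin rim
scene 163 bx [0.0297 0.0853] by [-0.0814 -0.0255] z 0.132
side 291 bx [0.0261 0.0831] by [-0.0798 -0.0241] z 0.1313
lever
scene 151 bx [0.0428 0.0674] by [0.0922 0.1526] z 0.0552
side 154 bx [0.0404 0.0637] by [0.0909 0.1541] z 0.0573
```

View pics/end.png

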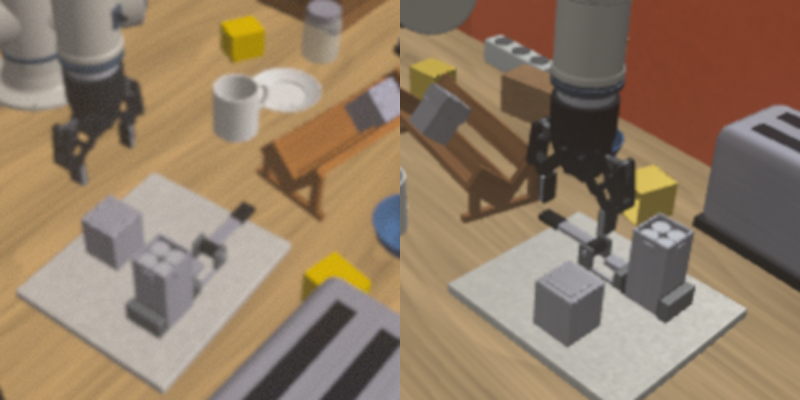

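The lid stands rim down on the front half of the board at scene (113,230) and side (568,300), with its top at 95 mm (22 + 73). The open tin stands in the closed clamp at side (660,265), the lever is level, and the other things look undisturbed.

```bash
python3 -c "
from station import *
print(sign_off())"
```

```text
the job is handed in; nothing more can be done
None
```

The job is handed in at about 30 s: the open tin stands in the closed clamp with the lever fully down, and the lid is rim down on the clear front half of the board, nothing dropped. One doubt is that the grip on the lid read 41–43 N while I pulled it off and carried it, slightly over the stated 40 N, and setting 30 N did not bring it down.

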